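Set the vacuum control block past a bottle left in the lever's way

TASK

The steel lever of the vacuum control block has to swing clockwise to its red index, but one of the two small bottles (amber dropper or clear with blue cap) stands in its way: put that bottle gently and upright into the white spill tray. Then swing the lever until it points at the middle of the red index, and after that turn the black bleed knob until its white line points at the yellow mark. Do not shift the red and yellow marks, and leave the other small bottle, the larger bottle, the spirit lamp and the tip box standing where they are.

Things in the scene. Friction and masses are not known exactly. Their poses are not given: they have to be found in the camera images.
- control_block: Fixed white control block with a grey face, 135 (x) x 230 (y) mm, top face 30 mm high, origin under its middle on the worktop. In its own frame: two brass hose barbs stick out of the back (+x) to x = 97 mm; lever pivot at (-15, -45) mm, under it an aluminium disc of radius 68 mm, top 34 mm high; knob axis at (0, 70) mm on an aluminium disc of radius 40 mm, top 34 mm high. The block turns up to 0.25 rad either way from facing the robot.
- suction_lever (a joint): Angle of the steel lever about its upright axis, rad, 0 to 1.95. At 0 the lever points to -y of the block (the robot's right); it grows clockwise seen from above, so at 1.57 the lever points to -x of the block (toward the robot). Stiff hinge (0.2 N m friction, no spring): stays where it is left. Starts between 0.02 and 0.2.
- lever_grip (a point): Centre of the lever's upright black round grip: 22 mm diameter, from 44 to 106 mm above the worktop (this point is 82 mm above it), 145 mm from the lever's axis. The bar from the axis to the grip is 12 mm wide, 46 to 54 mm above the worktop. x points outward along the lever.
- lever_axis (a point): On the lever's upright axis, 50 mm above the worktop.
- suction_index (a joint): Angle of the red index about the same axis, counted just as the lever's: the lever is set when the two angles are equal. 1.15 to 1.8 at the start; held by friction only (0.6 N m).
- lever_index (a point): Middle of the red index, a block 30 mm wide and 22 mm deep with a white middle line, 71 mm from the lever's axis, top 39 mm above the worktop; the lever passes over it. x points outward from the axis.
- bleed_knob (a joint): Angle of the black bar knob about its upright axis, rad, -1.1 to 1.1; at 0 its white line points to -x of the block, and it grows clockwise seen from above. Light friction (0.03 N m), no spring. Starts between -0.8 and -0.2.
- knob_grip (a point): On the knob's axis, in the middle of its bar grip, 62 mm above the worktop. The bar is 42 mm long, 14 mm wide, from 42 to 74 mm above the worktop, on a round skirt of 21 mm radius. x points along the bar to the white-line end.
- bleed_index (a joint): Angle of the yellow mark about the knob's axis, counted just as the knob's: the knob is set when the two are equal. 0.3 to 0.7 at the start; held by friction only (0.2 N m).
- knob_index (a point): Yellow mark, a block 12 x 8 mm, top 38 mm above the worktop, 35 mm from the knob's axis. x points outward from the axis.
- amber_bottle_mid (a point): Half-way up the amber dropper bottle (46 mm above its foot): body 30 mm diameter up to 53 mm, then a white collar of 20 mm and a thin teat, 92 mm tall in all.
- clear_bottle_mid (a point): Half-way up the small clear bottle with a blue cap (42.5 mm above its foot): body 46 mm diameter up to 60 mm, then the cap of 39 mm diameter, 85 mm tall in all. One of these two bottles stands in the lever's path, some 0.14 m from the lever's axis between the lever and the red index; the other stands behind the block and stays there.
- spill_tray: Loose white open tray, 150 (x) x 130 (y) mm, rim 18 mm high, walls and floor 4 mm thick; origin under its middle.
- tall_bottle: Bystander: larger clear bottle with a blue cap, 56 mm diameter, 97 mm tall; origin under its middle.
- spirit_lamp: Bystander: glass spirit lamp, 82 mm diameter, 101 mm tall; origin under its middle.
- tip_box: Bystander: blue pipette tip box with clear lid, 86 (x) x 118 (y) x 73 mm; origin under its middle.
Not all that is in view belongs to the job. Leave any green look-alike of the part that bears clear_bottle_mid alone.

How it is judged:
By the outcome, as a careful person would: the job done as asked, in the order asked, and still so for the second after the job is handed in, with the robot touching nothing.
It also fails if it takes over 72 s, if anything falls off the work surface, if the arm or the gripper's body presses on something with over 40 N, if the wrist force passes 120 N, or if a joint passes its speed limit or range.

ROBOT

A 6-joint arm with a two-finger parallel gripper is mounted at the origin on a cart in front of the work surface, level with it; the furniture and walls round the work are solid. World frame = base frame: x ahead of the robot, y to its left, z up, the work surface at z = 0. Lengths are in m, angles in degrees, forces in N, time in s.
With the tool pointing down it reaches from about 0.325 to 0.775 m from the base axis. Payload 5.5 kg.
Tool frame: the origin (TCP) lies at the very end of the fingers, on their centre line; the grasp point (between the pads) lies 19 mm behind it; z points along the fingers, x is the direction in which the jaws open and shut, and the axes are right-handed (so a half turn about z gives the same grasp; the last joint's range is limited). The gripper opens to 88 mm and grips with 3 to 60 N. Pads are 20 mm wide; open, the fingers measure 115 mm over their backs; the gripper's body (75 mm by 178 mm) begins 61 mm behind the grasp point.
Start: joints at [-79.337, 5.22, 70.514, -0, 104.267, -3.249], TCP at [0.144, -0.582, 0.198] pointing down, gripper open.
Joint ranges: [-164.24, 164.24], [-49.07, 125.15], [9.68, 141.18], [-86.29, 266.29], [3.28, 154.24], [-151.56, 151.56]. Speed limits (degrees/s): [147.25, 147.25, 172.46, 180, 180, 180].

INTERFACE

Orientations are given as a 3x3 rotation matrix whose columns are the frame's x, y, z axes.
In Python, from rig import bot, solve_ik, monitor, optics gives the robot as it stands. Calls block until the motion is done:
- bot.move_to(position, orientation): joint-space move of the TCP to a pose.
- bot.move_l(position, rate=0.15, rot=None, guard=None): straight line of the TCP; rot=None keeps the orientation; rate is the mean speed in m/s. With guard (N) it stops when the force on the tool has changed by that much, and returns True; else False.
- bot.move_joints(angles): joint-space move.
- bot.gripper_open() and bot.close(grasp_force=None): open the fingers fully, or close them until they stop; grasp_force is the grip in N (None keeps the last).
- bot.wait(seconds).
- solve_ik(position, orientation): joint angles nearest the present ones, or None.
- monitor.read_state(): the state.
- optics.camera(name): name is "scene" or "top"; returns a dict with "frame" (400x640x3 uint8, red, green, blue), "fx", "fy", "cx", "cy" (pixels), "k1" (the pictures are not rectified: a ray, as slopes to the right and down, at radius r is drawn at 1 + k1 r^2 times it, then the intrinsics apply), "rvec" (rotation vector, rad) and "tvec" (3), from world to camera coordinates, as OpenCV has them. Camera axes: x right, y down, z forward; pixel columns grow to the right and rows downward; lengths in m; the calibration is good to about 2 mm. A picture is of the moment at which its call begins. There is no depth.
A pose or a line that the arm cannot do raises bot.IKError and nothing moves.
- bot.job_done(): hands the job in, once; it reports no verdict.
Trained networks look in the newest picture that a camera, given by its name, has taken for a name from the list of things; names that differ only in an ending like _2 or _b are one class to them, and where a whole thing is asked for, a point or a joint stands for the part that bears it (a point fixed in the world has none). Each returns a list of dicts, best first, with "score" (0 to 1); they miss things now and then, are a little off and sometimes report something else, mostly with a low value. They report only what shows in the picture. A call takes as long as a camera call. They do not tell look-alikes from the thing itself.
- optics.outline_of(target, camera): "pixels" (400x640 bool, what is visible of it) and "rect" ([centre column, centre row, width, height] in pixels, round what is visible of it).
The state is a dict: "time_s": time; "qpos": joint angles; "joint_vel": joint speeds; "tau": joint torques, N m; "position": TCP position; "tcp_rot": TCP orientation; "ft_force": force on the tool from outside, world axes, zero at the start; "ft_torque": the same for the moment, N m; "grip_width": opening from 0.0 (shut) to 1.0 (fully open).
Only numpy, scipy, OpenCV 4.12 (cv2) and the standard library are available. Lean on these libraries where they do the work, as an engineer would, in place of code of your own. Each camera call takes 0.05 s, during which the arm holds its last target. There are 200 camera calls.

## Working session

There is one attempt and no reset: what is moved stays moved. The work goes in short steps, each a Python script; the robot and the scene stay as the last script left them, time stands still between calls to the robot, and variables do not carry over. Pictures are saved under pics/ and viewed, about 8 in all and at most 12, crops included, and the job is handed in when it is done.

```bash
ls; mkdir -p pics; cat > h.py <<'E'
import numpy as np, cv2
from rig import bot, solve_ik, monitor, optics
def cam(n):
    c=optics.camera(n); c['R']=cv2.Rodrigues(np.array(c['rvec'],float))[0]; c['t']=np.array(c['tvec'],float); return c
def save(c,fn,crop=None,s=1):
    f=c['frame'][:,:,::-1]
    if crop: a,b,w,h=crop; f=f[b:b+h,a:a+w]
    cv2.imwrite(fn,cv2.resize(f,None,fx=s,fy=s,interpolation=cv2.INTER_CUBIC))
def unproj(c,uv,z):
    d=np.array([(uv[0]-c['cx'])/c['fx'],(uv[1]-c['cy'])/c['fy']]); p=d.copy()
    for _ in range(20): p=d/(1+c['k1']*(p@p))
    r=c['R'].T@np.array([p[0],p[1],1]); o=-c['R'].T@c['t']
    return o+r*(z-o[2])/r[2]
def proj(c,P):
    q=c['R']@np.array(P,float)+c['t']; p=q[:2]/q[2]; p=p*(1+c['k1']*(p@p))
    return np.array([p[0]*c['fx']+c['cx'],p[1]*c['fy']+c['cy']])
E
python3 - <<'E'
from h import *
for n in ['top','scene']:
    c=cam(n); save(c,f'pics/{n}0.png')
    print(n,-c['R'].T@c['t'],c['R'][2],c['fx'],c['k1'])
    for t in ['control_block','suction_lever','lever_index','bleed_knob','knob_index','amber_bottle_mid','clear_bottle_mid','spill_tray','tall_bottle','spirit_lamp','tip_box']:
        print(t,[(round(d['score'],2),np.round(d['rect']).tolist()) for d in optics.outline_of(t,n)][:3])
E
```

```text
pics
top [ 0.46075072 -0.03385146  1.18911051] [ 0.08950732 -0.01941539 -0.99579691] 423.9734887567017 -0.09324185485313875
control_block [(0.9, [330.0, 192.0, 116.0, 73.0]), (0.56, [227.0, 259.0, 56.0, 65.0])]
suction_lever [(0.93, [357.0, 207.0, 63.0, 30.0])]
lever_index []
bleed_knob [(0.66, [325.0, 221.0, 12.0, 11.0]), (0.48, [291.0, 183.0, 14.0, 17.0])]
knob_index [(0.22, [329.0, 191.0, 116.0, 73.0])]
amber_bottle_mid [(0.52, [360.0, 160.0, 14.0, 12.0])]
clear_bottle_mid [(0.87, [407.0, 287.0, 20.0, 21.0]), (0.67, [364.0, 243.0, 20.0, 21.0]), (0.67, [323.0, 281.0, 18.0, 17.0])]
spill_tray [(0.66, [293.0, 182.0, 14.0, 16.0]), (0.56, [227.0, 258.0, 57.0, 66.0])]
tall_bottle [(0.67, [359.0, 290.0, 23.0, 24.0]), (0.24, [359.0, 208.0, 61.0, 28.0])]
spirit_lamp [(0.56, [287.0, 134.0, 28.0, 29.0])]
tip_box [(0.65, [422.0, 206.0, 51.0, 41.0])]
scene [-0.09881747  0.78266162  0.86365071] [ 0.50164855 -0.61707012 -0.60627815] 512.3837772881409 -0.06564249157900424
control_block [(0.83, [324.0, 198.0, 117.0, 81.0])]
suction_lever [(0.96, [352.0, 179.0, 54.0, 40.0])]
lever_index [(0.62, [346.0, 209.0, 13.0, 9.0])]
bleed_knob [(0.77, [290.0, 208.0, 15.0, 20.0]), (0.64, [352.0, 178.0, 59.0, 42.0])]
knob_index []
amber_bottle_mid [(0.77, [317.0, 166.0, 14.0, 24.0]), (0.59, [292.0, 206.0, 14.0, 13.0])]
clear_bottle_mid [(0.96, [417.0, 186.0, 19.0, 32.0]), (0.93, [445.0, 191.0, 18.0, 34.0]), (0.76, [383.0, 196.0, 17.0, 33.0])]
spill_tray [(0.8, [306.0, 296.0, 85.0, 68.0])]
tall_bottle [(0.62, [422.0, 217.0, 26.0, 44.0])]
spirit_lamp [(0.61, [250.0, 192.0, 26.0, 38.0])]
tip_box [(0.61, [387.0, 158.0, 47.0, 42.0]), (0.48, [352.0, 181.0, 58.0, 47.0])]
```

View pics/top0.png

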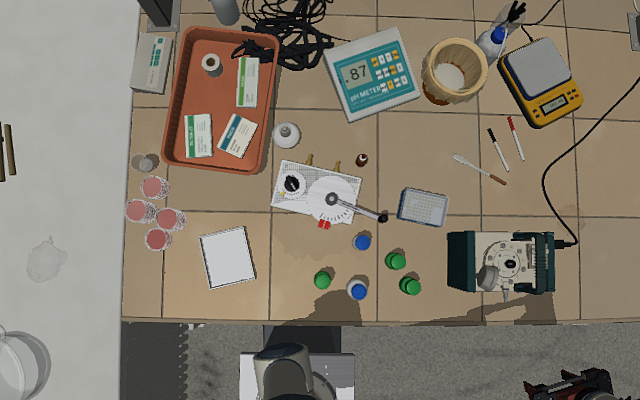

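View pics/scene0.png

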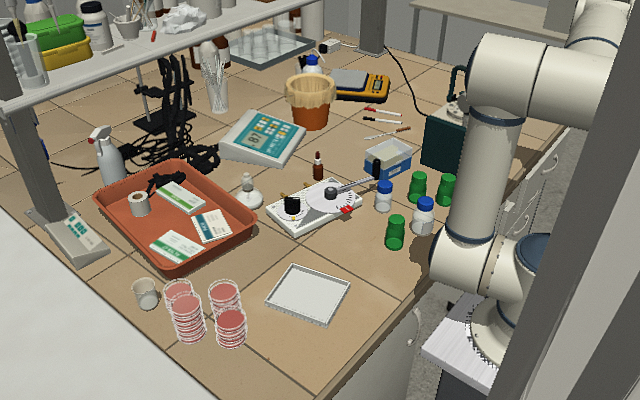

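Top view: the clear bottle in the path is at (363,242). The tall bottle is at (358,290), the amber one behind the block at (361,160), the green look-alikes at (322,280), (396,261) and (410,286), and the tray at (228,258). Next is a close crop, plus measurements.

```bash
python3 - <<'E'
from h import *
c=cam('top'); save(c,'pics/crop1.png',(265,150,130,105),6)
s=cam('scene'); save(s,'pics/crop2.png',(260,160,150,80),5)
for n,cc in(('top',c),('scene',s)):
    for d in optics.outline_of('clear_bottle_mid',n): 
        u=d['rect'][:2]; print(n,'clear',round(d['score'],2),np.round(unproj(cc,u,.085 if n=='top' else .0425),3))
    for d in optics.outline_of('spill_tray',n): 
        m=d['pixels']; cnt=max(cv2.findContours(m.astype(np.uint8),0,2)[0],key=cv2.contourArea)
        r=cv2.minAreaRect(cnt); print(n,'tray',d['score'],[np.round(unproj(cc,p,.018)[:2],3).tolist() for p in cv2.boxPoints(r)])
    for t in ['tall_bottle','spirit_lamp','tip_box','amber_bottle_mid']:
        for d in optics.outline_of(t,n)[:1]: print(n,t,np.round(unproj(cc,d['rect'][:2],.09 if n=='top' else .045),3))
print(unproj(c,(331,199),.055),unproj(c,(292,184),.074))
E
```

```text
top clear 0.86 [ 0.353 -0.289  0.085]
top clear 0.61 [ 0.363 -0.067  0.085]
top clear 0.55 [ 0.462 -0.169  0.085]
top clear 0.55 [ 0.419 -0.252  0.085]
top clear 0.35 [ 0.678 -0.164  0.085]
top tray 0.75 [[0.472, 0.279], [0.503, 0.15], [0.357, 0.114], [0.327, 0.242]]
top tray 0.51 [[0.801, 0.08], [0.802, 0.003], [0.724, 0.002], [0.723, 0.078]]
top tray 0.48 [[0.71, -0.164], [0.71, -0.19], [0.676, -0.19], [0.675, -0.164]]
top tall_bottle [ 0.343 -0.157  0.09 ]
top spirit_lamp [0.744 0.028 0.09 ]
top tip_box [ 0.552 -0.326  0.09 ]
scene clear 0.92 [ 0.407 -0.257  0.042]
scene clear 0.84 [ 0.355 -0.063  0.042]
scene clear 0.67 [ 0.462 -0.167  0.042]
scene clear 0.61 [ 0.342 -0.309  0.042]
scene tray 0.88 [[0.464, 0.293], [0.536, 0.156], [0.355, 0.12], [0.303, 0.253]]
scene tall_bottle [ 0.334 -0.153  0.045]
scene spirit_lamp [0.755 0.039 0.045]
scene tip_box [ 0.554 -0.335  0.045]
scene amber_bottle_mid [ 0.687 -0.159  0.045]
[ 0.57739135 -0.08777214  0.055     ] [0.61379588 0.01699808 0.074     ]
```

View pics/crop1.png

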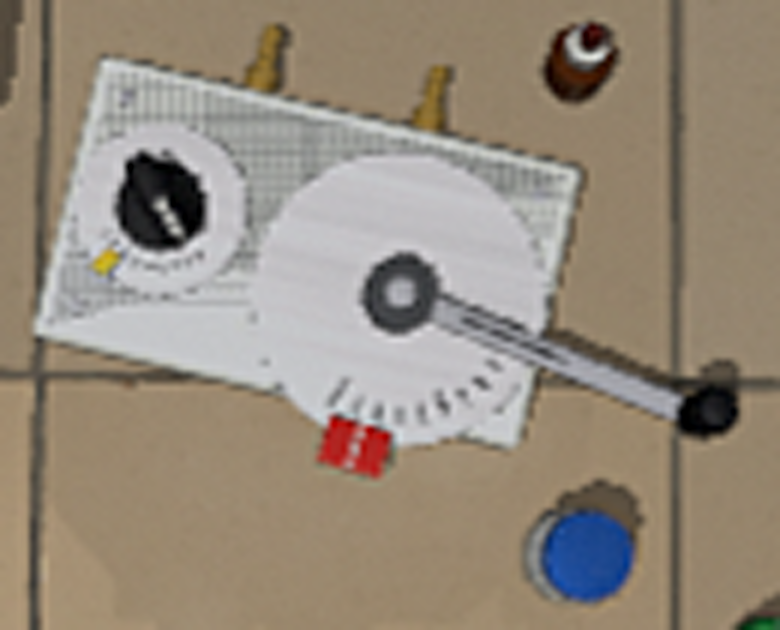

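View pics/crop2.png

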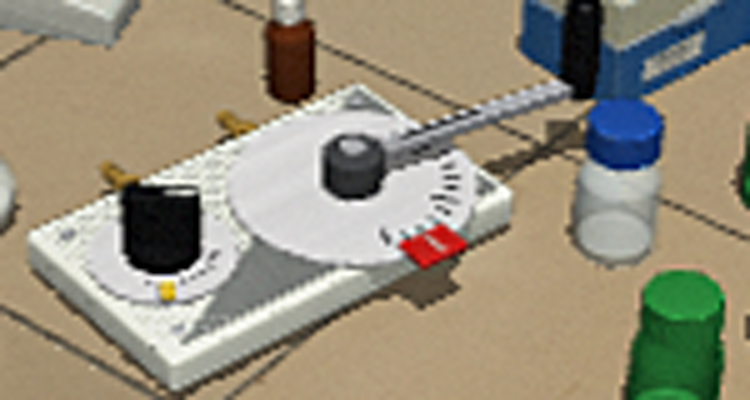

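The crop shows the lever pivot at about (400,292), the grip at (708,410), the red index at (355,446), the knob at (162,200), the yellow mark at (106,262) and the bottle's cap at (588,555). The bottle in the way is the clear one with the blue cap.

```bash
python3 - <<'E'
from h import *
c=cam('top')
U=lambda x,y,z: unproj(c,((x+.5)/6+265-.5,(y+.5)/6+150-.5),z)[:2]
K=[U(105,60,.03),U(580,170,.03),U(520,445,.03),U(37,333,.03)]
# block frame: back-left(+x,+y), back-right, front-right, front-left
L=np.array([[67.5,115],[67.5,-115],[-67.5,-115],[-67.5,115]])/1e3
Km=np.mean(K,0); A=np.array(K)-Km
th=np.arctan2((L[:,0]*A[:,1]-L[:,1]*A[:,0]).sum(),(L*A).sum())
R=np.array([[np.cos(th),-np.sin(th)],[np.sin(th),np.cos(th)]])
print('block',Km,th,'resid mm',np.round((A-L@R.T)*1e3,1).tolist())
piv=Km+R@[-.015,-.045]; kn=Km+R@[0,.07]
print('piv',piv,'disc c',U(403,299,.034),'knob',kn, U(160,203,.05))
def ang(v,zero): # clockwise angle from block direction zero
    v=R.T@v; a0=np.arctan2(*zero[::-1]); return (a0-np.arctan2(v[1],v[0])+np.pi)%(2*np.pi)-np.pi
g=U(708,410,.106); print('grip',g,np.linalg.norm(g-piv),'lever ang',ang(g-piv,(0,-1)), 'bar', ang(U(690,403,.054)-U(440,305,.054),(0,-1)))
i=U(355,446,.039); print('index',i,np.linalg.norm(i-piv),ang(i-piv,(0,-1)))
y=U(106,262,.038); print('yel',y,np.linalg.norm(y-kn),ang(y-kn,(-1,0)))
print('knob line',ang(U(180,240,.074)-U(158,198,.074),(-1,0)))
print('clear',U(588,555,.085),np.linalg.norm(U(588,555,.085)-piv))
np.savez('b.npz',Km=Km,th=th,piv=piv,kn=kn)
# scene check
s=cam('scene')
V=lambda x,y,z: unproj(s,((x+.5)/5+260-.5,(y+.5)/5+160-.5),z)[:2]
i=V(433,245,.039); print('S index',i,np.linalg.norm(i-piv),ang(i-piv,(0,-1)))
y=V(167,290,.038); print('S yel',y,np.linalg.norm(y-kn),ang(y-kn,(-1,0)))
print('S clear',V(626,115,.085), 'S block front corners',V(178,378,.03),V(512,195,.03),K[3],K[2],V(355,175,.055))
E
```

```text
block [ 0.60024146 -0.04837452] -0.21350772508578825 resid mm [[-2.9, -1.9], [-1.9, 2.9], [2.8, 1.2], [2.0, -2.2]]
piv [ 0.57604703 -0.08917439] disc c [ 0.57843551 -0.09084033] knob [0.61507371 0.02003604] [0.61865109 0.020154  ]
grip [ 0.5253476  -0.21869259] 0.13908772381344425 lever ang 0.15960320840559028 bar 0.14622373658239685
index [ 0.51076395 -0.06959041] 0.06815726888803521 1.648732137593849
yel [0.59285438 0.04474966] 0.03323343730954632 0.6249864613732408
knob line -0.7111976056238287
clear [ 0.46283409 -0.16994303] 0.1390709988769076
S index [ 0.51005555 -0.0667776 ] 0.06968853702300123 1.6844794257147608
S yel [0.59338973 0.04709783] 0.034677590636205506 0.6817696649307114
S clear [ 0.46371013 -0.17133689] S block front corners [0.55044415 0.08759862] [ 0.50983313 -0.13762134] [0.56064262 0.07612596] [ 0.51266511 -0.14526077] [ 0.56595688 -0.07189138]
```

```bash
cat >> h.py <<'E'
def down(deg): # tool down, jaw axis at deg from world x
    a=np.radians(deg); x=np.array([np.cos(a),np.sin(a),0]); z=np.array([0,0,-1.]); return np.column_stack([x,np.cross(z,x),z])
def st(m=''):
    s=monitor.read_state(); print(m,'t',round(s['time_s'],2),'p',np.round(s['position'],4),'f',np.round(s['ft_force'],1),'w',round(s['grip_width'],3),'q6',round(s['qpos'][5],1))
E
python3 - <<'E'
from h import *
st(); p=np.array(monitor.read_state()['position'])
print(monitor.read_state()['tcp_rot'])
bot.move_l([p[0],p[1],.33],rate=.3)
bot.move_l([.11,-.44,.33],rate=.3)
b=[.4635,-.1705]
R=min((down(90),down(-90)),key=lambda R:abs(solve_ik([*b,.16],R)[5]))
bot.move_to([*b,.18],R); st('above')
hit=bot.move_l([*b,.035],rate=.12,guard=8); st(f'down {hit}')
if not hit:
    bot.close(grasp_force=15); st('grip')
    bot.move_l([*b,.17],rate=.12); st('lift')
E
```

```text
t 2.0 p [ 0.1443 -0.5824  0.1981] f [-0.2  0.2  0.4] w 1.0 q6 -3.2
[[ 2.40391709e-01 -9.70675964e-01 -7.96257478e-06]
 [-9.70675963e-01 -2.40391709e-01  1.89490206e-05]
 [-2.03074958e-05  3.17389250e-06 -1.00000000e+00]]
above t 4.95 p [ 0.4635 -0.1713  0.1802] f [ 0.5 -0.4 -0.5] w 0.998 q6 65.8
down False t 6.31 p [ 0.4641 -0.1708  0.036 ] f [ 0.4 -0.3 -0.3] w 0.999 q6 65.9
grip t 7.12 p [ 0.4635 -0.1704  0.0349] f [ 0.5  0.3 -0. ] w 0.439 q6 65.9
lift t 8.4 p [ 0.4631 -0.1703  0.1689] f [-0.4 -0.6 -0.9] w 0.44 q6 65.9
```

Grip width is 38.7 mm, which matches the cap's 39 mm and not the 46 mm body, so I'm checking how the bottle is held.

```bash
python3 - <<'E'
from h import *
s=cam('scene'); u=proj(s,[.463,-.17,.16]).astype(int); print(u)
save(s,'pics/held.png',(max(u[0]-70,0),max(u[1]-60,0),140,120),5)
E
```

```text
[386 158]
```

View pics/held.png

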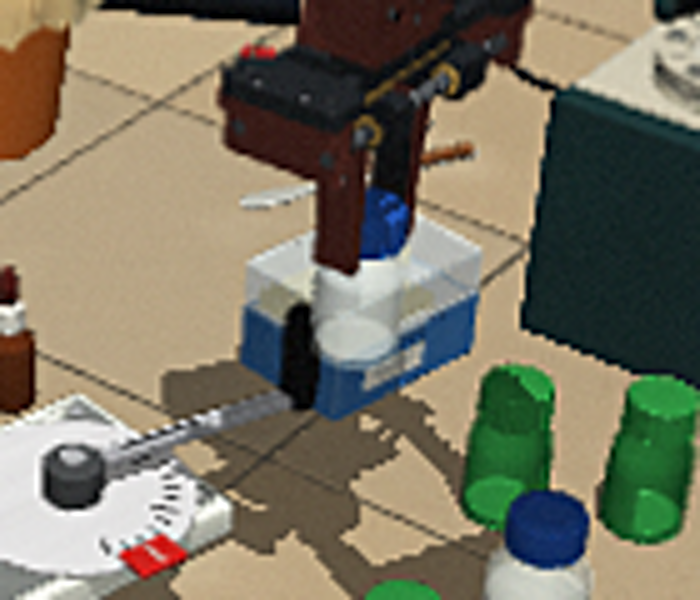

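It's held upright with the pads at shoulder height. Now to the tray.

```bash
python3 - <<'E'
from h import *
p=[.415,.196]
R=min((down(104),down(-76)),key=lambda R:abs(solve_ik([*p,.17],R)[5]-66))
bot.move_to([*p,.15],R); st('above')
bot.move_l([*p,.06],rate=.1)
hit=bot.move_l([*p,.0385],rate=.03,guard=3); st(f'low {hit}')
bot.gripper_open(); st('open')
bot.move_l([*p,.19],rate=.2)
# get out of the camera's view of tray a bit
bot.move_to([.38,-.07,.25],down(70)); st('back')
c=cam('top'); save(c,'pics/tray.png',(190,215,200,110),4)
E
```

```text
above t 9.83 p [0.4154 0.1953 0.15  ] f [ 0.2 -0.4 -1.2] w 0.442 q6 97.0
low True t 11.56 p [0.4145 0.1961 0.0387] f [0.2 1.3 4.2] w 0.443 q6 97.0
open t 12.45 p [0.414  0.1957 0.0378] f [-0.2 -0.2 -0.1] w 1.003 q6 97.0
back t 16.04 p [ 0.38   -0.0699  0.2499] f [-0.5 -0.4  0.2] w 1.001 q6 -85.5
```

View pics/tray.png

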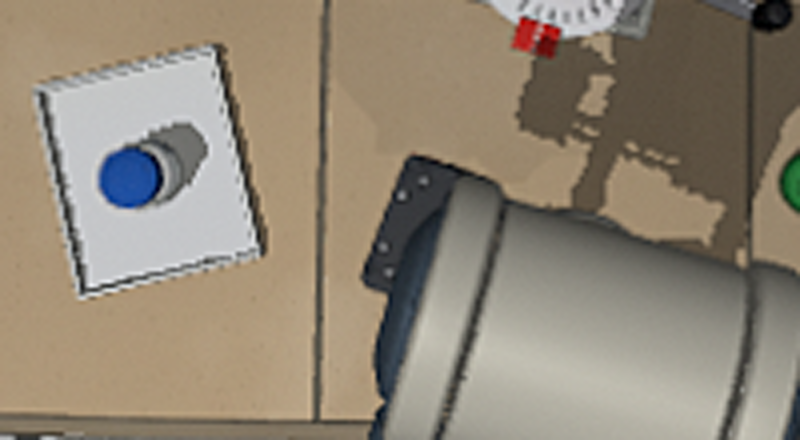

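The bottle stands upright in the tray. Now the lever: I'll grip it tangentially, swing it, let go and check.

```bash
cat >> h.py <<'E'
B=np.load('b.npz'); th=float(B['th']); PIV=B['piv']+np.array([.0012,-.001]); KN=B['kn']+np.array([.001,0])
def ldir(a): # lever world heading (deg), clockwise-positive
    return np.degrees(th)-90-np.degrees(a)
def grip_xy(a,r=.145):
    h=np.radians(ldir(a)); return PIV+r*np.array([np.cos(h),np.sin(h)])
def pose_l(a,z,flip): return [*grip_xy(a),z],down(ldir(a)+90+flip)
def swing(a0,a1,z,flip,n):
    for a in np.linspace(a0,a1,n+1)[1:]:
        p,R=pose_l(a,z,flip); bot.move_l(p,rate=.1,rot=R)
E
python3 - <<'E'
from h import *
for flip in(0,180):
    print(flip,[None if (q:=solve_ik(*pose_l(a,.062,flip))) is None else round(q[5]) for a in np.linspace(.15,1.7,6)])
E
```

```text
0 [-6, 12, 32, 53, 76, 100]
180 [None, None, -148, -127, -104, -80]
```

```bash
python3 - <<'E'
from h import *
a0=.153
p,R=pose_l(a0,.2,0); print(p)
bot.move_to(p,R); st('above')
hit=bot.move_l([p[0],p[1],.062],rate=.15,guard=8); st(f'down {hit}')
if not hit:
    bot.close(grasp_force=12); st('grip')
    swing(a0,1.60,.062,0,10); st('swung')
    bot.gripper_open(); st('open')
    p,R=pose_l(1.6,.062,0); bot.move_l([p[0],p[1],.19],rate=.25)
    bot.move_to([.38,-.30,.25],R); st('away')
    c=cam('top'); s=cam('scene')
    save(c,'pics/l1.png',(270,160,130,110),6); save(s,'pics/l1s.png',(270,160,150,100),5)
E
```

```text
[np.float64(0.5252852278848706), np.float64(-0.22554414841963077), 0.2]
above t 17.35 p [ 0.5253 -0.2252  0.2003] f [-0.6  0.3  0.4] w 0.999 q6 -5.7
down False t 18.42 p [ 0.5259 -0.2258  0.0634] f [-0.2  0.6  0.5] w 1.002 q6 -5.7
grip t 19.45 p [ 0.5251 -0.2255  0.0619] f [-0.8  0.   0.2] w 0.244 q6 -5.6
swung t 23.03 p [ 0.4346 -0.0539  0.0617] f [-12.8   3.    4.6] w 0.241 q6 92.1
open t 24.14 p [ 0.4365 -0.0553  0.062 ] f [-0.2  0.1  0.1] w 0.999 q6 92.3
away t 25.81 p [ 0.3801 -0.2991  0.2489] f [-0.4  0.1 -0.7] w 0.998 q6 61.6
```

View pics/l1.png

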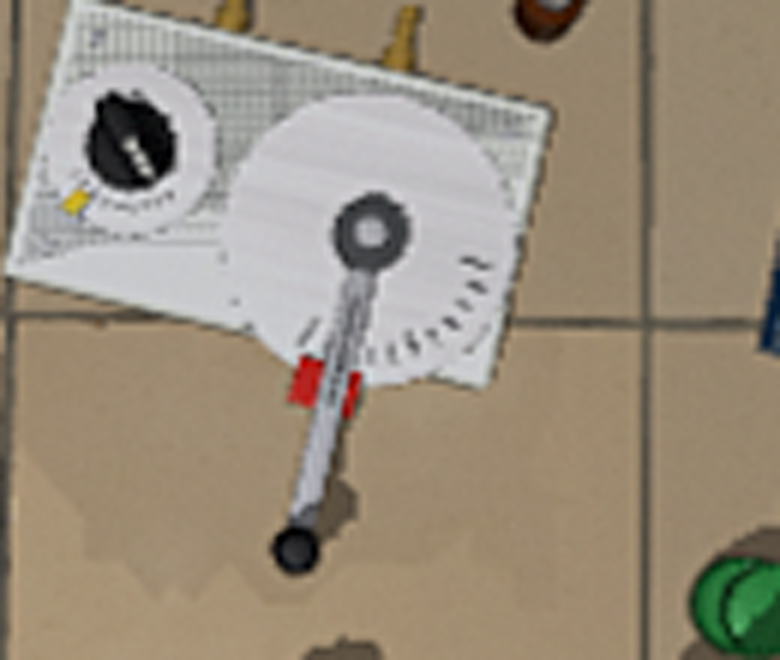

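View pics/l1s.png

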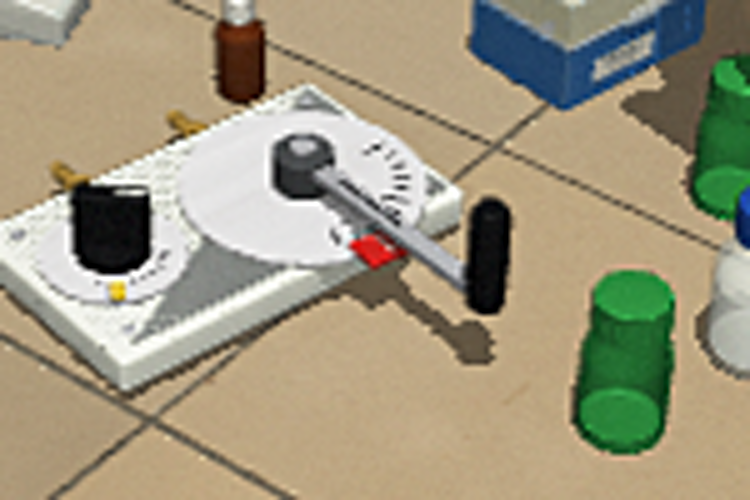

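The lever stands slightly short of the white middle line: more red shows on its left, at about 290–325, than on its right, at 345–362. I'll measure the offset numerically.

```bash
cat > meas.py <<'E'
from h import *
def redc(n,cc,fn):
    f=cv2.imread(fn).astype(int); m=((f[:,:,2]>130)&(f[:,:,1]<70)&(f[:,:,0]<80)).astype(np.uint8)
    u=proj(cc,[.511,-.068,.039]).astype(int); k=np.zeros_like(m); k[u[1]-16:u[1]+16,u[0]-18:u[0]+18]=1; m*=k
    # close white line
    m=cv2.morphologyEx(m,cv2.MORPH_CLOSE,np.ones((3,3)))
    P=np.argwhere(m)[:,::-1]; r=cv2.minAreaRect(P.astype(np.float32)); 
    return P.mean(0),r
def barpts(c,f,z=.054):
    # along cut lines across bar at radii .075-.12, low-saturation centroid
    out=[]
    for r in np.linspace(.070,.122,14):
        ctr=np.array(grip_xy(1.62,r)); h=np.radians(ldir(1.62)); t=np.array([-np.sin(h),np.cos(h)])
        ss=np.linspace(-.017,.017,69); px=np.array([proj(c,[*(ctr+s*t),z]) for s in ss],np.float32)
        v=cv2.remap(f,px[:,:1],px[:,1:],cv2.INTER_LINEAR)[:,0].astype(float)
        sat=(v.max(1)-v.min(1)); g=sat<(sat.max()+sat.min())/2*0.75
        w=ss[g]; out.append([*(ctr+w.mean()*t),w.max()-w.min(),r])
    return np.array(out)
def measure(tag):
    c=cam('top'); s=cam('scene')
    b=barpts(c,c['frame']); print('widths mm',np.round(b[:,2]*1e3,1))
    ok=abs(b[:,2]-.012)<.004; q=b[ok,:2]; vx,vy,x0,y0=cv2.fitLine(q.astype(np.float32),cv2.DIST_HUBER,0,.01,.01).ravel()
    d=np.array([vx,vy]); d*=np.sign(-vx)
    pd=(PIV-[x0,y0])@np.array([-d[1],d[0]])
    a=th-np.pi/2-np.arctan2(d[1],d[0]); print('lever angle by fit',a%(2*np.pi),'pivot off line mm',pd*1e3)
    for n,cc in(('top',c),('scene',s)):
        P,r=redc(n,cc,f'pics/{n}0.png'); i=unproj(cc,P,.039)[:2]; i2=unproj(cc,r[0],.039)[:2]
        for ii in (i,i2):
            e=(ii-[x0,y0])@np.array([-d[1],d[0]]) # left of lever dir (ccw)
            print(n,'index',np.round(ii,4),'need dangle(cw +)',-e/np.linalg.norm(ii-PIV),r[1])
    return c,s
if __name__=='__main__': measure('x')
E
python3 meas.py
```

```text
widths mm [22.5 22.5 22.  13.5 13.  12.5 13.  13.  12.5 13.  12.5 12.5 12.5 13. ]
lever angle by fit 1.5711846 pivot off line mm 2.5083039394449673
top index [ 0.5105 -0.0695] need dangle(cw +) 0.050657014708281836 (10.435516357421875, 7.273237705230713)
top index [ 0.5103 -0.0697] need dangle(cw +) 0.046413236376116884 (10.435516357421875, 7.273237705230713)
scene index [ 0.51   -0.0667] need dangle(cw +) 0.08677264714384375 (5.81377649307251, 11.180338859558105)
scene index [ 0.51   -0.0663] need dangle(cw +) 0.0920525462434305 (5.81377649307251, 11.180338859558105)
```

```bash
sed -i "s/^B=np.load.*/B=np.load('b.npz'); th=float(B['th']); PIV=np.array([.5745,-.0882]); KN=B['kn']+np.array([.001,0])/" h.py
python3 - <<'E'
from h import *
import meas
v=np.array([.4346,-.0539])-PIV; a0=(th-np.pi/2-np.arctan2(v[1],v[0]))%(2*np.pi); print(a0,np.linalg.norm(v))
p,R=pose_l(a0,.2,0); bot.move_to(p,R)
hit=bot.move_l([p[0],p[1],.062],rate=.15,guard=8); st(f'down {hit}')
if not hit:
    bot.close(grasp_force=12); st('grip')
    swing(a0,a0+.05,.062,0,1); bot.wait(.2); st('swung')
    bot.gripper_open(); st('open')
    p=monitor.read_state()['position']; bot.move_l([p[0],p[1],.19],rate=.25)
    bot.move_to([.38,-.30,.25],R); st('away')
    c,s=meas.measure('2')
    a=c['frame'][195:250,295:365,::-1]; b=s['frame'][180:235,300:370,::-1]
    cv2.imwrite('pics/l2.png',cv2.resize(np.hstack([a,b]),None,fx=5.7,fy=5.7,interpolation=cv2.INTER_CUBIC))
E
```

```text
1.5977210762538423 0.14404339623877246
down False t 28.08 p [ 0.4343 -0.054   0.0632] f [0.3 1.  0.2] w 0.997 q6 92.3
grip t 29.12 p [ 0.4336 -0.0537  0.0619] f [ 0.5 -0.1 -0.7] w 0.242 q6 92.3
swung t 29.57 p [ 0.4355 -0.0466  0.062 ] f [-1.4  1.6  0. ] w 0.243 q6 96.0
open t 30.68 p [ 0.4356 -0.0467  0.062 ] f [-0.5  0.1  0.1] w 1.002 q6 96.1
away t 32.37 p [ 0.3801 -0.2991  0.2489] f [ 0.6 -0.4 -0.2] w 0.999 q6 61.5
widths mm [24.5 25.  12.  13.5 13.5 12.5 13.  13.  13.  13.  12.5 13.  12.5 12.5]
lever angle by fit 1.633266 pivot off line mm 0.12862906517478734
top index [ 0.5105 -0.0695] need dangle(cw +) 0.006572960938364679 (10.435516357421875, 7.273237705230713)
top index [ 0.5103 -0.0697] need dangle(cw +) 0.002060664361119002 (10.435516357421875, 7.273237705230713)
scene index [ 0.51   -0.0667] need dangle(cw +) 0.04420693070383815 (5.81377649307251, 11.180338859558105)
scene index [ 0.51   -0.0663] need dangle(cw +) 0.04974625117860716 (5.81377649307251, 11.180338859558105)
```

View pics/l2.png

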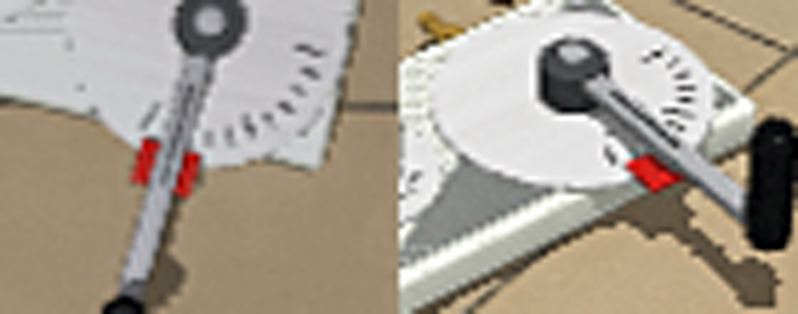

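The lever is now centred: about 27 px of red on the left and 24 px on the right, with a residual of about 0.005 rad from the top camera. The scene camera differs by about 0.045 because its red blob includes the index's side face and it is mixed with the top camera's bar fit. Next I'll refine the knob centre and the yellow mark.

```bash
python3 - <<'E'
from h import *
def ang(v): return (th+np.pi-np.arctan2(v[1],v[0])+np.pi)%(2*np.pi)-np.pi
c=cam('top'); s=cam('scene')
print('disc c',unproj(c,(161.5/6+264.5,208.5/6+149.5),.034)[:2],'KN',KN)
for n,cc in (('top',c),('scene',s)):
    f=cc['frame'].astype(int); ku=proj(cc,[*KN,.05]).astype(int)
    k=np.zeros(f.shape[:2],bool); k[ku[1]-22:ku[1]+22,ku[0]-20:ku[0]+20]=1
    y=k&(f[:,:,0]>150)&(f[:,:,1]>110)&(f[:,:,2]<90); Y=np.argwhere(y)[:,::-1]
    w=np.clip(f[:,:,0]-f[:,:,2]-60,0,None)*y
    P=(Y*w[y][:,None]).sum(0)/w[y].sum()
    yw=unproj(cc,P,.038 if n=='top' else .036)[:2]
    # disc edge: fit ellipse not possible; use knob skirt black mask
    b=k&(f.max(2)<75); B=np.argwhere(b)[:,::-1]; e=cv2.minEnclosingCircle(B.astype(np.float32))
    kw=unproj(cc,e[0],.05)[:2]
    print(n,'yellow',len(Y),P,yw,'knob',kw,e[1],len(B))
    for q in (KN,kw,np.array([.6155,.0205])): print('   ang',ang(yw-q),np.linalg.norm(yw-q))
E
```

```text
disc c [0.61856831 0.02040927] KN [0.61607371 0.02003604]
top yellow 11 [282.17994859 193.02313625] [0.59347469 0.04495434] knob [0.62955091 0.04972168] 19.20686149597168 166
   ang 0.6206607613789843 0.03363981606193925
   ang -0.34489293655085795 0.036389852271773424
   ang 0.6241028292029331 0.032910926100649766
scene yellow 32 [294.69390788 202.02476474] [ 0.63488758 -0.00613141] knob [0.61332369 0.02411203] 23.436182022094727 253
   ang -2.4076551731385862 0.03222882652618732
   ang -2.403708680442211 0.03714386956286549
   ang -2.413573885738593 0.03294101103730463
```

```bash
cat >> h.py <<'E'
KN=np.array([.617,.0202])
def kh(a): return np.degrees(th)+180-np.degrees(a)
E
python3 - <<'E'
from h import *
opts={}
for fl in (90,-90):
    q=[solve_ik([*KN,.048],down(kh(a)+fl)) for a in (-.71,0,.6)]
    print(fl,[None if x is None else round(x[5]) for x in q]); opts[fl]=q
ok=[f for f in opts if all(x is not None for x in opts[f])]
fl=min(ok,key=lambda f:max(abs(x[5]) for x in opts[f])); print('use',fl)
bot.move_to([*KN,.2],down(kh(-.71)+fl)); st('above')
hit=bot.move_l([*KN,.048],rate=.15,guard=6); st(f'down {hit}')
if not hit:
    bot.close(grasp_force=8); bot.wait(.2); st('grip')
E
```

```text
90 [60, 101, 135]
-90 [-120, -79, -45]
use -90
above t 35.23 p [0.617  0.0199 0.2001] f [ 1.1 -0.5 -0.3] w 1.0 q6 -119.7
down False t 36.4 p [0.6178 0.0201 0.0494] f [ 0.5 -0.6  0.1] w 1.003 q6 -119.7
grip t 37.73 p [0.6164 0.0213 0.048 ] f [-3.5  4.8  1.4] w 0.155 q6 -119.7
```

```bash
python3 - <<'E'
from h import *
fl=-90; K=np.array([.6162,.0216]); ap=-.71
for a in (-.71,-.4,-.1,.2,.4,.6):
    bot.move_l([*K,.048],rate=.1,rot=down(kh(a)+fl)); 
    s=monitor.read_state(); j=np.radians(kh(a)+fl); jd=np.array([np.cos(j),np.sin(j)]); f=np.array(s['ft_force'][:2])
    K=K+jd*np.clip(f@jd*.0002,-.001,.001)
    print(a,np.round(s['position'][:2],4),np.round(f,1),'jaw f',round(f@jd,1),'K',np.round(K,4),'Tz',round(s['ft_torque'][2],2))
bot.gripper_open(); 
bot.move_l([*K,.19],rate=.25); bot.move_to([.40,-.25,.25],down(80)); st('away')
c=cam('top'); s=cam('scene'); print(K)
a=c['frame'][165:205,272:312,::-1]; b=s['frame'][185:235,265:315,::-1]
cv2.imwrite('pics/k1.png',np.hstack([cv2.resize(x,(400,400),interpolation=cv2.INTER_CUBIC) for x in (a,b)]))
E
```

```text
-0.71 [0.6163 0.0214] [0.  0.8] jaw f 0.7 K [0.6161 0.0217] Tz -0.01
-0.4 [0.6161 0.0221] [-1.5  2.7] jaw f 3.0 K [0.616  0.0223] Tz -0.06
-0.1 [0.6161 0.0228] [-1.2  4.2] jaw f 4.0 K [0.6161 0.0231] Tz -0.08
0.2 [0.6162 0.0234] [0.3 4.9] jaw f 4.6 K [0.6165 0.024 ] Tz 0.03
0.4 [0.6165 0.0239] [0.  3.9] jaw f 3.2 K [0.6168 0.0245] Tz -0.08
0.6 [0.6168 0.0244] [-0.7  3.7] jaw f 2.1 K [0.6172 0.0248] Tz 0.0
away t 43.3 p [ 0.4002 -0.2496  0.2489] f [-0.4  1.   0.2] w 1.0 q6 -116.1
[0.61715173 0.02477055]
```

View pics/k1.png

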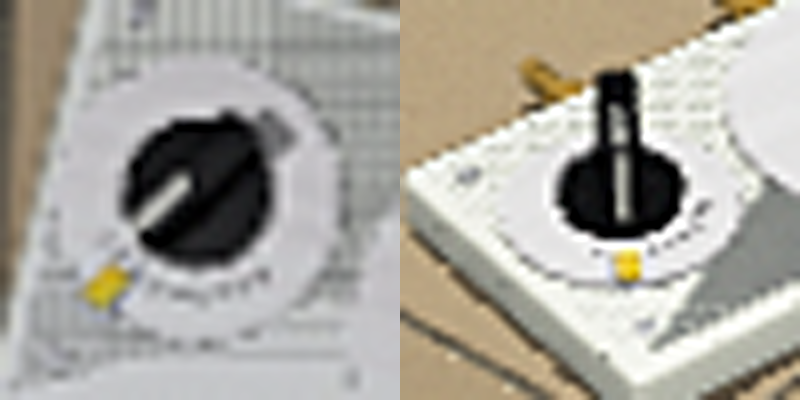

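The top view shows the white line from (187,182) to (140,225) and the yellow mark at (106,285). In the scene view the line's foot is at (625,218), almost straight above the mark at (627,266).

```bash
python3 - <<'E'
from h import *
c=cam('top'); s=cam('scene')
T=lambda x,y,z: unproj(c,((x+.5)/10+272-.5,(y+.5)/10+165-.5),z)[:2]
S=lambda x,y,z: unproj(s,((x-400+.5)/8+265-.5,(y+.5)/8+185-.5),z)[:2]
H=lambda v: np.degrees(np.arctan2(v[1],v[0]))
D=T(198,201,.034); print('disc',D,'skirt',T(200,192,.042))
print('line top heading',H(T(140,225,.074)-T(187,182,.074)),T(187,182,.074),T(140,225,.074),'cmd',kh(.6))
Y=T(106,285,.038); print('Y',Y)
for q in (D,T(200,192,.042),(D+T(200,192,.042))/2): print('Y heading',H(Y-q),np.linalg.norm(Y-q), 'line end heading', H(T(137,228,.074)-q))
YS=S(627,263,.038); E=S(625,212,.042)
print('scene Y',YS,'E',E,'E->Y',H(YS-E),np.linalg.norm(YS-E))
for q in (S(621,198,.042),S(622,205,.036)): print('scene q',q,'Y',H(YS-q),np.linalg.norm(YS-q),'E',H(E-q),np.linalg.norm(E-q))
print('scene top line',H(S(621,148,.074)-S(615,105,.074)))
E
```

```text
disc [0.617458   0.02057022] skirt [0.61885603 0.01969736]
line top heading 133.733720474741 [0.61706559 0.0217018 ] [0.60538168 0.03391392] cmd 133.38944075129547
Y [0.59339962 0.04503448]
Y heading 134.52075385763015 0.03431188570321123 line end heading 132.38914666897548
Y heading 135.13456504216143 0.03591654448677335 line end heading 133.6178474208869
Y heading 134.8346720438086 0.0351137116065895 line end heading 133.02805256988202
scene Y [0.59394656 0.04671134] E [0.60829601 0.03136605] E->Y 133.07924436291103 0.021009156579295467
scene q [0.61411808 0.02677402] Y 135.33454080282544 0.028361716374184484 E 141.73614648647774 0.007415067898214055
scene q [0.61663691 0.02377708] Y 134.69370463069038 0.03226192998252206 E 137.7025349907267 0.011276658633988848
scene top line 136.6202704593668
```

The knob line points at about 133.5° and the yellow mark at about 134.6°, so they agree within the measuring noise. The mark has not moved. One last check of the lever and the rest, then I'll hand in.

```bash
python3 - <<'E'
from h import *
import meas
c,s=meas.measure('f')
for n,cc in(('top',c),('scene',s)):
    for t in ['clear_bottle_mid','tall_bottle','spirit_lamp','tip_box','amber_bottle_mid','spill_tray']:
        print(n,t,[np.round(unproj(cc,d['rect'][:2],.085 if n=='top' else .0425)[:2],3).tolist() for d in optics.outline_of(t,n)[:4]])
cv2.imwrite('pics/final.png',cv2.resize(s['frame'][120:340,220:500,::-1],None,fx=2.7,fy=2.7,interpolation=cv2.INTER_CUBIC)); st()
E
```

```text
widths mm [24.5 25.  12.5 13.  13.  12.5 13.5 12.5 13.  13.  12.5 13.  12.5 12.5]
lever angle by fit 1.630691 pivot off line mm 0.34235757341204676
top index [ 0.5105 -0.0695] need dangle(cw +) 0.005940731484146299 (10.435516357421875, 7.273237705230713)
top index [ 0.5103 -0.0697] need dangle(cw +) 0.0014377262385933264 (10.435516357421875, 7.273237705230713)
scene index [ 0.51   -0.0667] need dangle(cw +) 0.043637205167194805 (5.81377649307251, 11.180338859558105)
scene index [ 0.51   -0.0663] need dangle(cw +) 0.04918005642200489 (5.81377649307251, 11.180338859558105)
top clear_bottle_mid [[0.416, 0.178], [0.361, -0.068]]
top tall_bottle [[0.342, -0.153]]
top spirit_lamp [[0.748, 0.034]]
top tip_box [[0.556, -0.328]]
top amber_bottle_mid [[0.679, -0.166]]
top spill_tray [[0.412, 0.18]]
scene clear_bottle_mid [[0.347, -0.304], [0.417, -0.261], [0.418, 0.196], [0.355, -0.056]]
scene tall_bottle [[0.337, -0.157], [0.518, -0.079]]
scene spirit_lamp [[0.76, 0.033], [0.391, 0.231]]
scene tip_box [[0.555, -0.332], [0.685, -0.167]]
scene amber_bottle_mid [[0.688, -0.169]]
scene spill_tray [[0.391, 0.227]]
 t 44.2 p [ 0.4  -0.25  0.25] f [0.6 0.2 0.2] w 1.002 q6 -116.1
```

View pics/final.png

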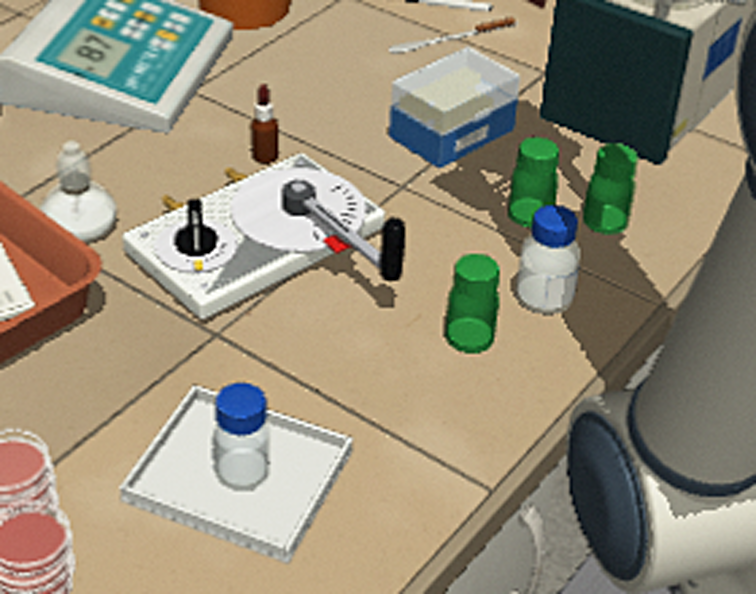

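```bash
python3 -c "
from h import *
bot.job_done(); st()"
```

```text
the job is handed in; nothing more can be done
the job is handed in; nothing more can be done
```

I did all three steps in the order asked and handed the job in at about 44 s; no verdict came back.

- **Bottle:** The clear bottle with the blue cap was the one in the lever's way. It now stands upright near the middle of the spill tray. The grip came out at 38.7 mm, where I expected the 46 mm body. A picture showed the pads holding it upright at the shoulder, so I carried on.
- **Lever:** I swung it in two steps, letting go to check in between. The top camera leaves an error of about 0.002–0.006 rad from the middle of the red index. Using the scene camera's index position gives about 0.045 rad. I trusted the top camera: the scene view also catches the index's side face, and that figure mixes two calibrations. I did not check it with the scene camera alone.
- **Knob:** Its white line points at about 133.5°. The yellow mark measures about 134.6° from the top camera and 133–135° from the scene camera. I left it there because about 1° is within my measuring noise. The knob's axis was up to about 4 mm from where the camera put it, so I corrected for that from the grip forces while turning.
- **Everything else:** In the last pictures the yellow mark, amber bottle, larger bottle, spirit lamp and tip box are where they were, and the green bottles are still standing. I did not re-measure the red index after the swing, but it shows in its place. The gripper is open and clear of everything.

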